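# Tip the sunken highlighter out of the cream tube

### The job

The yellow highlighter has sunk to the bottom of the cream tilting pencil tube, too deep to reach. Tip that tube forward on its pins until the highlighter slides out into the stand's own cork-lined tray, then let the tube come back upright with the highlighter left lying in the tray. Do not tip the slate-blue tube.

Things in the scene. Friction and masses are not known exactly. Their poses are not given: they have to be found in the camera images.
- cream_stand: Dark wood stand, fixed, of the cream tube. Origin: on the desk under the tube's hinge. x: along the tray, the way the tube tips (roughly away from the robot); y: along the hinge pins, which lie 150 mm up; z up. Two cheeks beside the tube are 165 mm high, 26 mm along x, 80 mm over the outsides. Tray inside: x 30 to 234, y -49 to 49 mm, floor 10 mm high, walls 25 mm, far wall 32 mm
- cream_tube (a joint): Tilt (rad) of the round cream tube: 0 upright at rest, 1.57 level, 2.4 far stop, mouth down. 46 mm outside, 38 mm bore; upright it spans 45 to 235 mm above the desk, 85 mm of it above the hinge. Bottom-heavy: a few N on the back of its upper part tips it; let go, it swings upright in a second or two. Contents slide out at a tilt of about 1.9 to 2.2; 2.3 makes sure
- highlighter_center (a point): Centre of the yellow highlighter with black cap, a flat bar 80 x 26 x 16 mm, 30 g; z axis along its length. It starts standing in the cream tube, its top about 95 mm below the mouth. Lying in the tray its centre is 18 to 30 mm above the desk (it may lean on a wall)
- slate_mouth (a point): Centre of the mouth (235 mm above the desk) of the slate-blue tube, same size and same kind of stand, beside the cream one; it holds a blue marker. z axis: along the tube, out of the mouth; x axis: along its tray

How it is judged:
By the outcome, as a careful person would: the job done as asked, in the order asked, and still so for the second after the job is handed in, with the robot touching nothing.
It also fails if it takes over 42 s, if anything falls off the work surface, if the arm or the gripper's body presses on something with over 40 N, if the wrist force passes 120 N, or if a joint passes its speed limit or range.

### The arm

A 6-joint arm with a two-finger parallel gripper is mounted at the origin on the work surface. World frame = base frame: x ahead of the robot, y to its left, z up, the work surface at z = 0. Lengths are in m, angles in degrees, forces in N, time in s.
With the tool pointing down it reaches from about 0.275 to 0.725 m from the base axis. Payload 5.6 kg.
Tool frame: the origin (TCP) lies between the finger pads; the fingertips stand 22 mm ahead of it and the grasp point (between the pads) lies 3 mm ahead of it (manip.tcp_to_tips is the x of the fingertips in the tool frame, in m); x points along the fingers, y is the direction in which the jaws open and shut, and the axes are right-handed (so a half turn about x gives the same grasp; the last joint's range is limited). The gripper opens to 85 mm and grips with 20 to 120 N. Pads are 22 mm wide; open, the fingers measure 114 mm over their backs; the gripper's body (76 mm by 85 mm) begins 54 mm behind the grasp point. The pads swing forward as they close: fully open they stand 13 mm farther back than shut.
Start: joints at [-47.693, 14.616, 6.199, 0, -81.583, -16.306], TCP at [0.241, -0.494, 0.253] pointing down, gripper open.
Joint ranges: [-168.99, 168.99], [-69.2, 112.95], [-62.41, 85.93], [-164.36, 98.24], [-168.68, -3.75], [-174.98, 174.98]. Speed limits (degrees/s): [147.25, 147.25, 180, 180, 180, 180].

### API

Orientations are given as [roll, pitch, yaw] about the fixed x, y, z axes, in that order (R = Rz(yaw) Ry(pitch) Rx(roll)).
In Python, from bench import manip gives the robot as it stands.
- The arm moves only by the tool move_arm, never from a script. Its argument "motion" is text: rows parted by semicolons, each of 4 numbers parted by spaces: the shift along the world's x, y, z in cm, then the turn about the world's z in rad. In form: x y z yaw; .... A call has 1 to 8 rows; each row is the pose to reach, as a shift and turn from the pose commanded when the call began; what a row does not reach only later rows make up. A row lasts 1/10 s, in which the tool goes at most 50 mm and 8.59 degrees, less where a joint would pass 70% of its speed; a pose out of reach is approached as far as the arm can. A call with a gripper value outside its range is refused whole. "gripper" is the opening in per cent of the stroke, from 0 (shut) to 100 (fully open), set as the call begins (left out, the last holds). The fingers move at their own pace and stop on an object; the grip force is fixed at half the most. Time passes only in rows, so rows that repeat a pose let the fingers close. It gives the time, the measured TCP pose, the force and the opening at its end, in the units of the state.
- manip.sense(): the state, without advancing time (a new reading comes with each control period).
- manip.capture(name): name is "scene" or "top"; returns the picture (420x560x3 uint8, blue, green, red); there is no depth.
- manip.camera_model(name): a dict with "mtx" (3x3 intrinsics, pixels), "distortion" ([k1, k2, p1, p2, k3] as OpenCV has them; the pictures are not rectified), "eye" and "orientation" of the camera in the world. Camera axes: x right, y down, z forward; pixel columns grow to the right and rows downward; lengths in m; the calibration is good to about 2 mm. A picture is of the moment at which its call begins. camera_model takes no time and is no camera call.
- manip.hand_in(): hands the job in, once; it reports no verdict.
The state is a dict: "clock": time; "joints": joint angles; "qvel": joint speeds; "joint_torque": joint torques, N m; "tool_pos": TCP position; "eef_rot": TCP orientation; "wrist_force": force on the tool from outside, world axes, zero at the start; "moment": the same for the moment, N m; "finger_gap": finger opening in m.
Only numpy, scipy, OpenCV 4.12 (cv2) and the standard library are available. Lean on these libraries where they do the work, as an engineer would, in place of code of your own. Each camera call takes 0.05 s, during which the arm holds its last target.

## Working session

There is one attempt and no reset: what is moved stays moved. The work goes in short steps, Python scripts to look and compute and a tool call to move; the robot and the scene stay as the last step left them, time stands still between calls to the robot, and variables do not carry over. Pictures are saved under pics/ and viewed, and the job is handed in when it is done.

Besides the shell and the picture viewer there is one more tool, called after "Request:" in YAML: its name, and indented under it one key for each argument. move_arm: Moves the arm, as the interface text tells. Its arguments: {"type":"object","properties":{"motion":{"type":"string"},"gripper":{"type":"number"}},"required":["motion"]}

```bash
mkdir -p pics
python3 - <<'E'
from bench import manip
import cv2
for n in ("scene","top"):
    im=manip.capture(n); cv2.imwrite(f"pics/{n}0.png",im)
    m=manip.camera_model(n); print(n,m)
print(manip.sense()); print(manip.tcp_to_tips)
E
```

```text
scene {'mtx': array([[450.0276384 ,   0.        , 278.1803385 ],
       [  0.        , 450.0276384 , 209.76362104],
       [  0.        ,   0.        ,   1.        ]]), 'distortion': array([-0.04174373,  0.        ,  0.        ,  0.        ,  0.        ]), 'eye': array([ 0.58044447, -0.30229512,  0.85660722]), 'orientation': array([-1.55604085e+02, -1.45701705e-01,  1.17166200e+01])}
top {'mtx': array([[428.01866827,   0.        , 278.65239374],
       [  0.        , 428.01866827, 214.07757626],
       [  0.        ,   0.        ,   1.        ]]), 'distortion': array([-0.05855552,  0.        ,  0.        ,  0.        ,  0.        ]), 'eye': array([ 0.41285274, -0.01382405,  0.8639699 ]), 'orientation': array([-172.4739098 ,    1.52122969,  -88.87206937])}
{'clock': 0.1, 'joints': array([-4.76930062e+01,  1.46499307e+01,  6.13831460e+00, -2.33639627e-02,
       -8.15832730e+01, -1.63059812e+01]), 'qvel': array([-0.04334612, -0.03052405,  0.12912691,  0.06550855,  0.02475295,
       -0.06051425]), 'joint_torque': array([-4.90113933e-03, -3.87601733e+01,  2.38471967e+01,  5.37810177e+00,
       -3.79289675e-03, -5.08158848e-06]), 'tool_pos': array([ 0.2409799 , -0.49395015,  0.25248744]), 'eef_rot': array([ 92.62022386,  89.90233741, 118.61779758]), 'wrist_force': array([ 0.03712014,  0.01482606, -0.21630957]), 'moment': array([ 0.00838269, -0.01511461, -0.09489207]), 'finger_gap': 0.08533692508109014}
0.022
```

View pics/scene0.png

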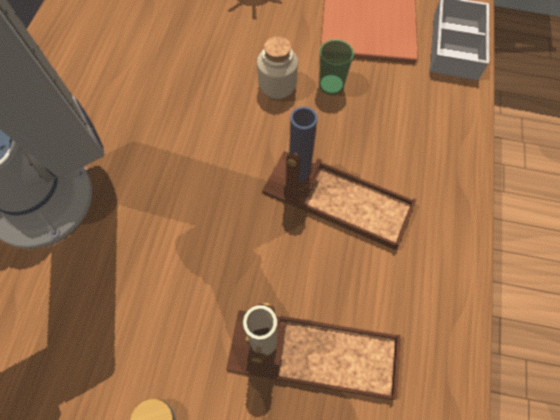

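View pics/top0.png

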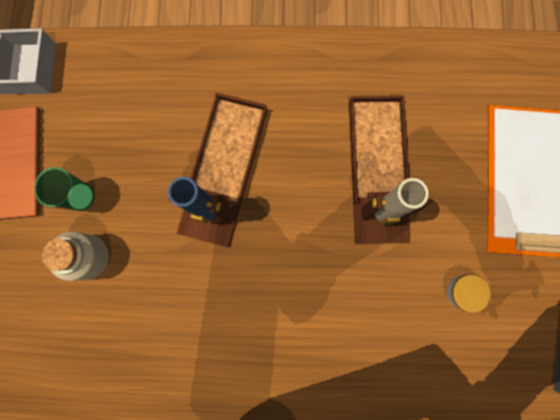

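The scene picture shows the cream mouth at about (261,323) with its tray to the right. In the top picture the mouth is at about (413,194), with the tray running up to row 97. I'll zoom in to measure.

```bash
cat > h.py <<'E'
import numpy as np, cv2
from scipy.spatial.transform import Rotation as R
from bench import manip
def ray(cam,px,z):
    m=manip.camera_model(cam)
    u=cv2.undistortPoints(np.array([[px]],float),m["mtx"],m["distortion"])[0,0]
    d=R.from_euler("xyz",m["orientation"],degrees=True).as_matrix()@np.array([u[0],u[1],1])
    e=m["eye"]; return e+d*(z-e[2])/d[2]
def proj(cam,P):
    m=manip.camera_model(cam)
    M=R.from_euler("xyz",m["orientation"],degrees=True).as_matrix().T
    rv=cv2.Rodrigues(M)[0]; return cv2.projectPoints(np.atleast_2d(np.array(P,float)),rv,-M@m["eye"],m["mtx"],m["distortion"])[0][:,0]
E
python3 - <<'E'
from h import *
print("mouth top",ray("top",(413,194),.235),"scene",ray("scene",(261,323),.235))
print("slate top",ray("top",(184,192),.235),"scene",ray("scene",(303.5,119),.235))
for p in [(350,98),(403,97)]: print(ray("top",p,.032))
for p in [(357,243),(409,242)]: print(ray("top",p,.01))
a=cv2.imread("pics/top0.png")[80:260,330:450]; cv2.imwrite("pics/topz.png",cv2.resize(a,None,fx=3.3,fy=3.3,interpolation=cv2.INTER_CUBIC))
a=cv2.imread("pics/scene0.png")[290:410,215:415]; cv2.imwrite("pics/scenez.png",cv2.resize(a,None,fx=4,fy=4,interpolation=cv2.INTER_CUBIC))
E
```

```text
mouth top [ 0.52900693 -0.19489968  0.235     ] scene [ 0.53624674 -0.19684293  0.235     ]
slate top [0.52686969 0.147804   0.235     ] scene [0.53235082 0.14598974 0.235     ]
[ 0.76322038 -0.13027677  0.032     ]
[ 0.76714722 -0.23837445  0.032     ]
[ 0.46972175 -0.14602986  0.01      ]
[ 0.47337489 -0.24964607  0.01      ]
```

View pics/topz.png

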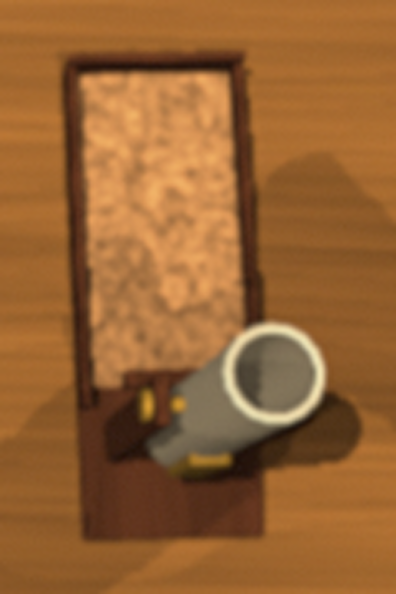

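View pics/scenez.png

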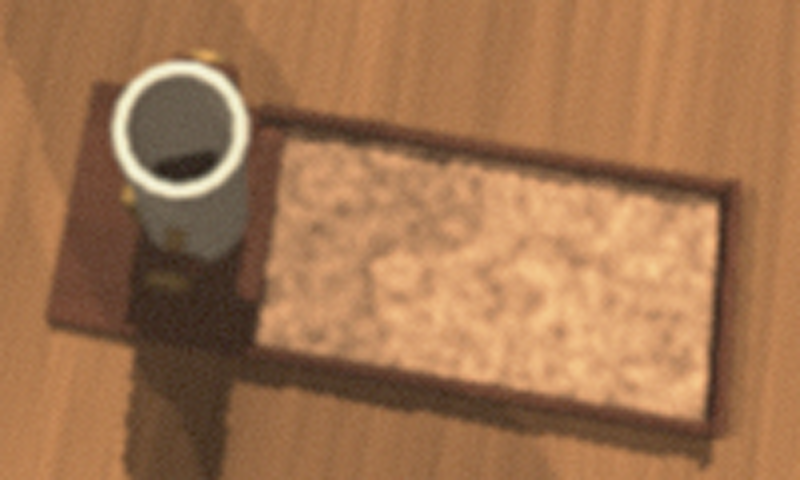

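Run:
```python
from h import *
s=manip.sense()
M=R.from_euler("xyz",s["eef_rot"],degrees=True).as_matrix(); print(M.round(3))
y=M[:,1]; print("jaw dir deg",np.degrees(np.arctan2(y[1],y[0])))
f=lambda c,x,yy,o:(x/c+o[0],yy/c+o[1])
to=(330,80); so=(215,290)
print("mouth",ray("top",f(3.3,274,372,to),.235),ray("scene",f(4,181,127,so),.235))
print("backcorners top z10",[ray("top",f(3.3,*p,to),.010)[:2].round(4) for p in [(84,537),(263,537)]])
print("far inner top z32",[ray("top",f(3.3,*p,to),.030)[:2].round(4) for p in [(67,55),(243,53)]])
print("far outer scene z32",[ray("scene",f(4,*p,so),.032)[:2].round(4) for p in [(740,182),(716,435)]])
print("back scene z10",[ray("scene",f(4,*p,so),.010)[:2].round(4) for p in [(98,84),(50,325)]])
print("jar",ray("top",(471,293),.08))
```

```text
[[-0.001 -0.438  0.899]
 [ 0.001  0.899  0.438]
 [-1.     0.002 -0.   ]]
jaw dir deg 115.9975699150475
mouth [ 0.53093261 -0.19498946  0.235     ] [ 0.53487553 -0.1954013   0.235     ]
backcorners top z10 [array([ 0.4702, -0.143 ]), array([ 0.4719, -0.251 ])]
far inner top z32 [array([ 0.7669, -0.1312]), array([ 0.7701, -0.2403])]
far outer scene z32 [array([ 0.7713, -0.1339]), array([ 0.7719, -0.242 ])]
back scene z10 [array([ 0.4759, -0.1452]), array([ 0.4803, -0.2543])]
jar [ 0.37775187 -0.34166274  0.08      ]
```

Request:
move_arm:
  motion: "3 3.8 1 -0.05; 6 7.5 1 -0.1; 9 11.2 1 -0.15; 12 15 1 -0.2; 15 18.7 1 -0.25; 18 22.5 1 -0.3; 20 25 1 -0.35; 22 27.5 0 -0.414"
  gripper: 0

```text
clock: 0.9
tool_pos: [0.4625, -0.2179, 0.2541]
eef_rot: [-20.8, 89.9, -18.6]
wrist_force: [0.5, -0.3, -0.6]
finger_gap: -0.0001
```

Request:
move_arm:
  motion: "0.5 0.7 -0.6 0; 1 1.4 -1 0; 1.7 2.1 -1.6 0; 1.7 2.1 -1.6 0; 1.7 2.1 -1.6 0"

```text
clock: 1.4
tool_pos: [0.4779, -0.1988, 0.2373]
eef_rot: [-141.5, 90.0, -139.2]
wrist_force: [-0.3, -0.5, -0.3]
finger_gap: -0.0003
```

Run:
```python
from h import *
s=manip.sense(); print(s); print(manip.tcp_to_tips)
M=R.from_euler("xyz",s["eef_rot"],degrees=True).as_matrix();y=M[:,1]; print("jaw dir deg",np.degrees(np.arctan2(y[1],y[0])))
for n in ("scene","top"): cv2.imwrite(f"pics/{n}1.png",manip.capture(n))
a=np.hstack([cv2.imread("pics/scene1.png")[200:420,150:450],cv2.imread("pics/top1.png")[80:300,280:480]]);cv2.imwrite("pics/c1.png",cv2.resize(a,None,fx=1.6,fy=1.6))
```

```text
{'clock': 1.4, 'joints': array([-5.22606980e+00,  1.12564673e+01, -4.77031216e-01,  1.53688326e-02,
       -7.82810168e+01, -8.25140417e+01]), 'qvel': array([-0.23735441, -0.38982907,  0.33601883,  0.2249062 , -0.06841076,
       -0.00954732]), 'joint_torque': array([ 3.42319692e-01, -3.45011652e+01,  2.33443952e+01,  5.22720248e+00,
        2.82814825e-02, -1.51325430e-02]), 'tool_pos': array([ 0.47786311, -0.19884239,  0.2373174 ]), 'eef_rot': array([-141.4549363 ,   89.97909218, -139.19192432]), 'wrist_force': array([-0.33488565, -0.4627929 , -0.3348572 ]), 'moment': array([-0.01344322, -0.01346321,  0.01433554]), 'finger_gap': -0.0003217789063137389}
0.022
jaw dir deg 92.26301383522868
```

View pics/c1.png

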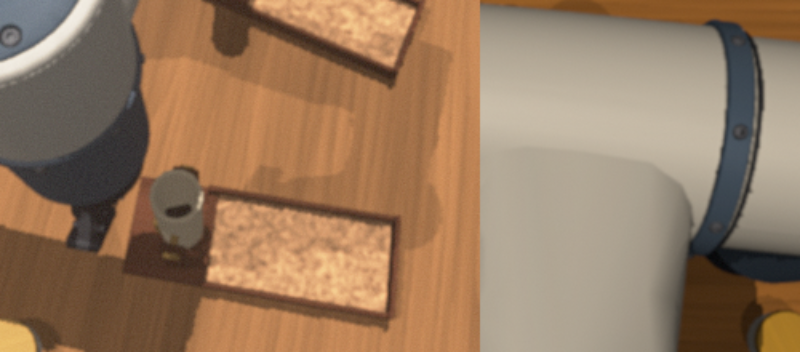

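The scene view shows the shut fingers just behind the cream tube, and the tube is still upright. Next I'll compute the arc.

```bash
cat > path.py <<'E'
from h import *
H=np.array([.533,-.1955,.150]); yaw=np.radians(2.3)
def A(th,sig=.062,w=.011,H=H):
    a=sig*np.sin(th)-(.023+w*abs(np.cos(th)))*np.cos(th)
    z=sig*np.cos(th)+(.023+w*abs(np.cos(th)))*np.sin(th)
    return H+np.array([a*np.cos(yaw),a*np.sin(yaw),z+.022])
E
python3 - <<'E'
from path import *
c=np.array([.478,-.198,.237])
for th in np.arange(0,2.41,.1): print(round(th,1),((A(th)-c)*100).round(1))
E
```

```text
0.0 [ 2.1  0.1 -0.3]
0.1 [2.7 0.1 0. ]
0.2 [3.4 0.2 0.2]
0.3 [4.1 0.2 0.4]
0.4 [4.9 0.2 0.5]
0.5 [5.6 0.3 0.5]
0.6 [6.4 0.3 0.4]
0.7 [7.1 0.3 0.3]
0.8 [7.8 0.3 0. ]
0.9 [ 8.5  0.4 -0.3]
1.0 [ 9.2  0.4 -0.7]
1.1 [ 9.8  0.4 -1.2]
1.2 [10.3  0.4 -1.7]
1.3 [10.8  0.5 -2.3]
1.4 [11.2  0.5 -3. ]
1.5 [11.5  0.5 -3.7]
1.6 [11.8  0.5 -4.3]
1.7 [12.   0.5 -4.9]
1.8 [12.1  0.5 -5.4]
1.9 [12.2  0.5 -6. ]
2.0 [12.3  0.5 -6.6]
2.1 [12.3  0.5 -7.2]
2.2 [12.2  0.5 -7.8]
2.3 [12.1  0.5 -8.4]
2.4 [12.   0.5 -9. ]
```

Request:
move_arm:
  motion: "0.7 0 0 0; 1.3 0.1 -0.2 0; 1.8 0.1 -0.3 0; 2.2 0.1 -0.2 0; 2.7 0.1 0 0; 3.1 0.1 0.1 0; 3.4 0.2 0.2 0; 3.4 0.2 0.2 0"

```text
clock: 2.3
tool_pos: [0.5125, -0.1963, 0.2394]
eef_rot: [-45.1, 90.0, -42.9]
wrist_force: [-1.2, -0.7, 0.4]
finger_gap: -0.0002
```

Run:
```python
from h import *
print(manip.sense()["wrist_force"])
a=manip.capture("scene");cv2.imwrite("pics/s2.png",cv2.resize(a[200:420,150:450],None,fx=2,fy=2))
```

```text
[-1.23566782 -0.7210295   0.39687197]
```

View pics/s2.png

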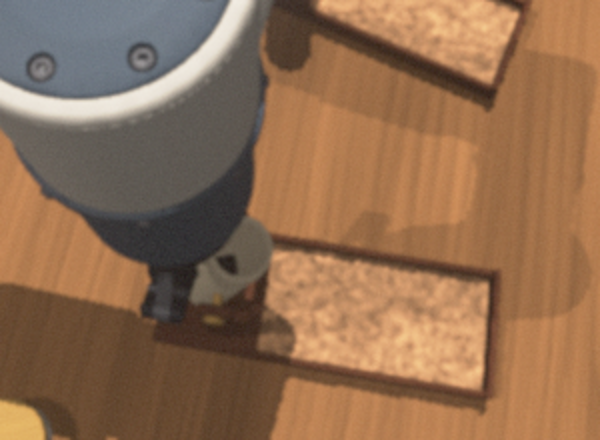

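The tube is tilted about 0.2 rad, with its mouth at about (245,250) in the crop, and the contact force is light. I'll continue along the arc.

Request:
move_arm:
  motion: "0.7 0 0.2 0; 1.5 0 0.3 0; 2.2 0.1 0.3 0; 3.0 0.1 0.2 0; 3.7 0.1 0.1 0; 4.4 0.1 -0.2 0; 5.1 0.2 -0.5 0; 5.8 0.2 -0.9 0"

```text
clock: 3.15
tool_pos: [0.5707, -0.1943, 0.2302]
eef_rot: [-95.1, 90.0, -92.8]
wrist_force: [-3.8, 0.3, 1.2]
finger_gap: -0.0001
```

Request:
move_arm:
  motion: "0.6 0 -0.5 0; 1.1 0 -1 0; 1.6 0.1 -1.6 0; 2 0.1 -2.3 0; 2.3 0.1 -3 0; 2.6 0.1 -3.6 0; 2.8 0.1 -4.2 0; 2.8 0.1 -4.2 0"

```text
clock: 3.95
tool_pos: [0.5988, -0.1932, 0.1875]
eef_rot: [11.8, 90.0, 14.1]
wrist_force: [0.2, 0.8, 4.4]
finger_gap: -0.0001
```

Run:
```python
from h import *
print(manip.sense()["wrist_force"])
a=manip.capture("scene");cv2.imwrite("pics/s3.png",cv2.resize(a[200:420,150:450],None,fx=2,fy=2))
```

```text
[0.17212445 0.8179457  4.37332426]
```

View pics/s3.png

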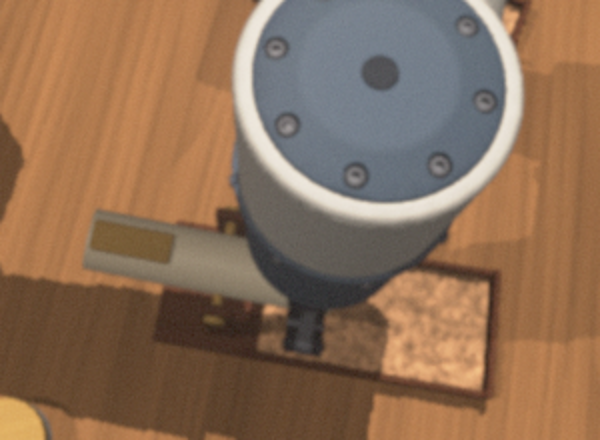

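The tube is a bit past level with a 4 N upward load on the finger. I'll carry on to 2.3 rad.

Request:
move_arm:
  motion: "0.1 0 -0.5 0; 0.2 0 -1.1 0; 0.3 0 -1.7 0; 0.3 0 -2.3 0; 0.2 0 -2.9 0; 0.1 0 -3.5 0; 0.1 0 -3.5 0; 0.1 0 -3.5 0"

```text
clock: 4.8
tool_pos: [0.5991, -0.1932, 0.153]
eef_rot: [120.8, 90.0, 123.0]
wrist_force: [1.6, -0.3, 3.0]
finger_gap: 0.0002
```

Run:
```python
from h import *
print(manip.sense()["wrist_force"])
a=manip.capture("scene");cv2.imwrite("pics/s4.png",cv2.resize(a[200:420,150:450],None,fx=2,fy=2))
```

```text
[ 1.63750773 -0.29123718  3.00225686]
```

View pics/s4.png

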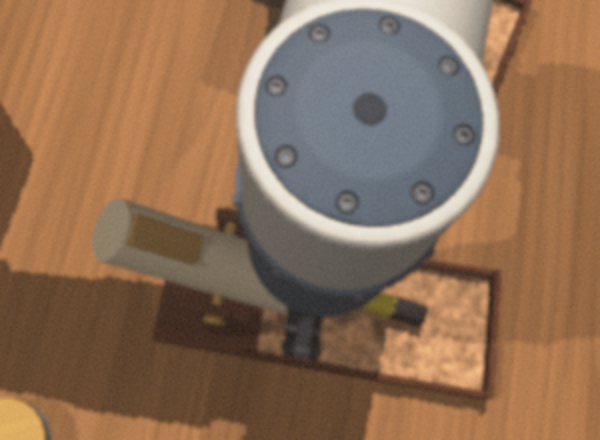

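Run:
```python
from path import *
e=np.array([np.cos(yaw),np.sin(yaw),0]);k=np.array([0,0,1])
for th in (2.,2.1,2.2,2.3,2.4):
    b=H-.105*(np.sin(th)*e+np.cos(th)*k); print(th,proj("scene",b))
P=ray("scene",(150+425/2,200+316/2),.018); d=P-H; print("cap end",P,"u",d@e)
P=ray("scene",(150+370/2,200+300/2),.018); d=P-H; print("visible rear",P,"u",d@e)
```

```text
2.0 [[195.86033603 315.83248853]]
2.1 [[198.05273278 315.12487257]]
2.2 [[200.98170148 314.57818345]]
2.3 [[204.64068637 314.20535403]]
2.4 [[209.0109462  314.01744553]]
cap end [ 0.71227089 -0.18398271  0.018     ] u 0.1795886764063076
visible rear [ 0.66177819 -0.1800816   0.018     ] u 0.12929321095614757
```

Request:
move_arm:
  motion: "0 0 0 0; 0 0 0 0; 0 0 0 0; 0 0 0 0; 0 0 0 0; 0 0 0 0"

```text
clock: 5.45
tool_pos: [0.5992, -0.1932, 0.1533]
eef_rot: [30.9, 90.0, 33.2]
wrist_force: [1.6, 0.6, 2.7]
finger_gap: 0.0
```

Run:
```python
from h import *
print(manip.sense()["wrist_force"])
a=manip.capture("scene");b=manip.capture("top")
cv2.imwrite("pics/s5.png",cv2.resize(np.hstack([a[200:420,150:450],b[60:280,300:480]]),None,fx=1.65,fy=1.65))
```

```text
[1.58991249 0.62434848 2.69880387]
```

View pics/s5.png

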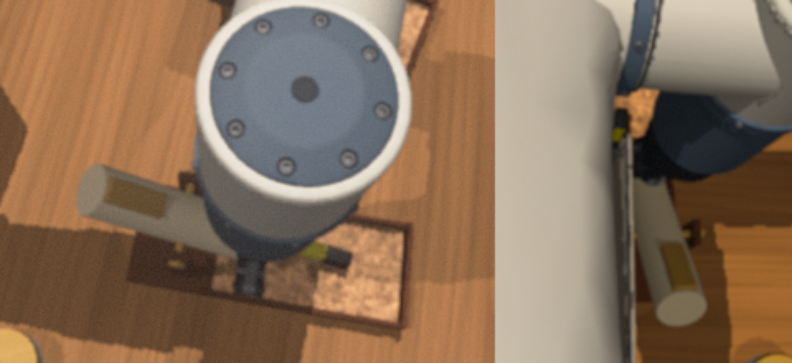

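The bottom disc sits where a tilt of 2.3 should put it, and the highlighter rests in the tray with its cap end at u≈180 mm, clear of the mouth. Now I'll bring the tube back along the same arc.

Request:
move_arm:
  motion: "0.1 0 0.6 0; 0.2 0 1.2 0; 0.2 0 1.8 0; 0.1 0 2.4 0; 0 0 3 0; -0.1 0 3.5 0; -0.3 0 4.1 0; -0.6 0 4.7 0"

```text
clock: 6.35
tool_pos: [0.5928, -0.1936, 0.2009]
eef_rot: [-121.8, 90.0, -119.6]
wrist_force: [2.2, 0.1, 4.1]
finger_gap: 0.0002
```

Request:
move_arm:
  motion: "-0.3 0 0.7 0; -0.7 0 1.4 0; -1.2 -0.1 2 0; -1.7 -0.1 2.5 0; -2.3 -0.1 3 0; -3 -0.1 3.4 0; -3.7 -0.2 3.7 0; -4.4 -0.2 4 0"

```text
clock: 7.15
tool_pos: [0.5483, -0.1954, 0.2403]
eef_rot: [166.2, 90.0, 168.5]
wrist_force: [-1.1, -0.5, 1.2]
finger_gap: 0.0004
```

Request:
move_arm:
  motion: "-0.7 0 0.1 0; -1.5 0 0.2 0; -2.2 -0.1 0.2 0; -3 -0.1 0.1 0; -3.7 -0.1 -0.1 0; -4.4 -0.2 -0.3 0; -5 -0.2 -0.6 0; -5.5 -0.2 -0.5 0"

```text
clock: 7.95
tool_pos: [0.4934, -0.1972, 0.2346]
eef_rot: [155.0, 89.9, 157.3]
wrist_force: [1.1, -0.2, -0.1]
finger_gap: -0.0002
```

Request:
move_arm:
  motion: "-1.5 0 0 0; -3.5 0 0 0; -5.5 -1 0 0; -7.5 -2 0.5 0; -9.5 -3 1 0; -11.5 -4 1.5 0; -13.5 -5 2 0; -13.5 -5 2 0"

```text
clock: 8.75
tool_pos: [0.3573, -0.2487, 0.257]
eef_rot: [-29.8, 89.8, -27.7]
wrist_force: [1.4, 0.1, -0.6]
finger_gap: 0.0
```

Run:
```python
from h import *
print(manip.sense()["wrist_force"])
a=manip.capture("scene");b=manip.capture("top")
cv2.imwrite("pics/s6.png",cv2.resize(np.hstack([a[200:420,150:450],b[60:280,300:480]]),None,fx=1.65,fy=1.65))
```

```text
[ 1.42049888  0.06651545 -0.57195292]
```

View pics/s6.png

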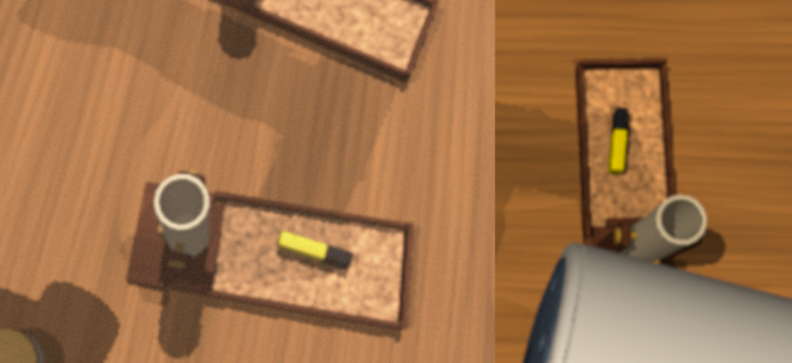

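The highlighter lies flat mid-tray and the tube is upright, with its mouth at about crop (182,202) in the scene view. I'll let things settle and check again.

Request:
move_arm:
  motion: "0 0 0 0; 0 0 0 0; 0 0 0 0; 0 0 0 0; 0 0 0 0; 0 0 0 0; 0 0 0 0; 0 0 0 0"

```text
clock: 9.65
tool_pos: [0.3592, -0.2473, 0.2553]
eef_rot: [-17.4, 90.0, -15.1]
wrist_force: [0.4, 1.0, -0.3]
finger_gap: 0.0001
```

Run:
```python
from h import *
s=manip.sense();print(s["clock"],s["wrist_force"],abs(s["qvel"]).max())
a=manip.capture("scene");cv2.imwrite("pics/s7.png",a)
o=cv2.imread("pics/scene0.png")
for nm,(r0,r1,c0,c1) in {"cream":(295,385,230,282),"slate":(100,250,262,415)}.items():
    d=cv2.absdiff(a,o)[r0:r1,c0:c1].max(2); print(nm,d.mean(),np.percentile(d,95))
# mouth shift by template match
for nm,(r0,r1,c0,c1) in {"cream":(303,345,240,280),"slate":(104,145,287,320)}.items():
    r=cv2.matchTemplate(a,o[r0:r1,c0:c1],cv2.TM_CCOEFF_NORMED); _,v,_,l=cv2.minMaxLoc(r); print(nm,v,l,(c0,r0))
```

```text
9.65 [ 0.40750951  1.03872014 -0.27537794] 0.035437490667602066
cream 14.528418803418804 34.0
slate 7.58074074074074 20.0
cream 0.9539257884025574 (240, 303) (240, 303)
slate 0.9937608242034912 (287, 104) (287, 104)
```

View pics/s7.png

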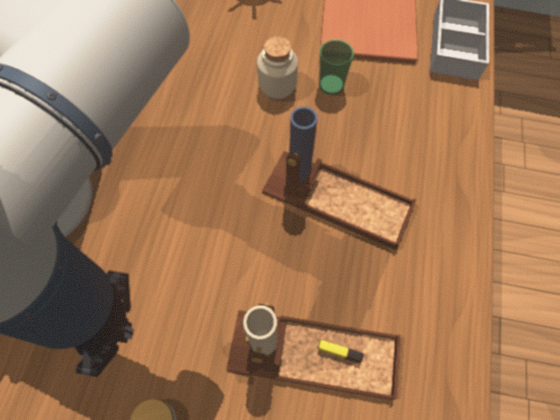

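The cream mouth is back at (261,323), exactly where it started. The highlighter is in the tray at about (340,351), the slate tube hasn't moved, and the arm touches nothing.

```bash
python3 -c "
from bench import manip
print(manip.hand_in())"
```

```text
the job is handed in; nothing more can be done
None
```

The yellow highlighter is lying in the cream stand's tray, the cream tube is back upright, and the job is handed in.

I pushed the back of the tube with the shut fingers along an arc to a tilt of about 2.3 rad. Once the highlighter had slid out, I brought the tube back along the same arc and drew the arm clear.

- **Tubes:** in the last picture, template matching puts both the cream and slate mouths at exactly their starting pixels, so the slate tube was not tipped.
- **Highlighter:** it lies flat mid-tray, clear of the walls.
- **Forces and time:** the wrist force readings stayed under 5 N. The clock read about 9.7 s at hand-in, and the arm was touching nothing.

No check failed. The two cameras disagreed by about 4 mm on the hinge position, so I used the average.

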